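# Open the safety-capped reagent bottle at the autosampler

### The arm

A 6-joint arm with a two-finger parallel gripper is mounted at the origin on the work surface. World frame = base frame: x ahead of the robot, y to its left, z up, the work surface at z = 0. Lengths are in m, angles in rad, forces in N, time in s.
With the tool pointing down it reaches from about 0.2 to 0.875 m from the base axis. Payload 3.4 kg.
Tool frame: the origin (TCP) lies between the finger pads; the fingertips stand 25 mm ahead of it and the grasp point (between the pads) lies 6 mm ahead of it (r.nose_length is the z of the fingertips in the tool frame, in m); z points along the fingers, y is the line along which they close (so a half turn about z gives the same grasp; the last joint's range is limited). The gripper opens to 94 mm and grips with 3 to 60 N. Pads are 16 mm wide; open, the fingers measure 119 mm over their backs; the gripper's body (75 mm by 177 mm) begins 78 mm behind the grasp point.
Start: joints at [-1.437, 0.276, 1.505, -0, 1.361, -0.121], TCP at [0.145, -0.556, 0.23] pointing down, gripper open.
Joint ranges: [-2.89, 2.89], [-0.75, 2.08], [0.22, 2.7], [-1.18, 4.32], [0.11, 2.71], [-2.7, 2.7]. Speed limits (rad/s): [2.57, 2.57, 3.14, 3.14, 3.14, 3.14].

### API

Orientations are given as a unit quaternion [w, x, y, z].
In Python, from plant import r, gripper_to, inverse_kinematics, vision, models, telemetry gives the robot as it stands. Calls block until the motion is done:
- r.move_to(position, orientation): joint-space move of the TCP to a pose.
- r.move_l(position, rot=None, vel=0.15, guard=None): straight line of the TCP; rot=None keeps the orientation; vel is the mean speed in m/s. With guard (N) it stops when the force on the tool has changed by that much, and returns True; else False.
- r.movej(angles): joint-space move.
- gripper_to(opening, f_grip=None): finger opening in m; f_grip is the grip in N (None keeps the last); returns when the fingers have stopped.
- r.hold(seconds).
- inverse_kinematics(position, orientation): joint angles nearest the present ones, or None.
- vision.snapshot(name): name is "side" or "top" or "wrist"; returns the picture (420x560x3 uint8, red, green, blue); there is no depth.
- vision.get_calibration(name): a dict with "fx", "fy", "cx", "cy" (pixels), "D" ([k1, k2, p1, p2, k3] as OpenCV has them; the pictures are not rectified), "position" and "orientation" of the camera in the world. Camera axes: x right, y down, z forward; pixel columns grow to the right and rows downward; lengths in m; the calibration is good to about 2 mm. A picture is of the moment at which its call begins: read the wrist's pose just before it. get_calibration takes no time and is no camera call; for the wrist camera it gives the pose at the moment of the call.
A pose or a line that the arm cannot do raises r.PlanningError and nothing moves.
- r.sign_off(): hands the job in; it is judged then, once.
Trained networks look in the newest picture that a camera, given by its name, has taken for a name from the list of things; names that differ only in an ending like _2 or _b are one class to them, and where a whole thing is asked for, a point or a joint stands for the part that bears it (a point fixed in the world has none). Each returns a list of dicts, best first, with "score" (0 to 1); they miss things now and then, are a little off and sometimes report something else, mostly with a low value. They report only what shows in the picture. A call takes as long as a camera call.
- models.boxes_of(thing, camera): "at" ([x, y, z] in m, in world coordinates, good to about 4 mm: the middle of the surface that is visible of it).
- models.regions_of(thing, camera): "pixels" (420x560 bool, what is visible of it).
- models.mark_of(thing, camera): "at" ([x, y, z] in m, in world coordinates, good to about 4 mm: a listed point, or the origin of a listed thing).
Readings, each from a call of its own:
- telemetry.current_t(): time.
- telemetry.current_joints(): joint angles.
- telemetry.current_dq(): joint speeds.
- telemetry.current_joint_efforts(): joint torques, N m.
- telemetry.current_ee_pos(): TCP position.
- telemetry.current_tool_rot(): TCP orientation.
- telemetry.current_wrist_force(): force on the tool from outside, world axes, zero at the start.
- telemetry.current_torque(): the same for the moment, N m.
- telemetry.current_opening(): finger opening in m.
- telemetry.current_finger_force(): force on a finger pad.
Only numpy, scipy, OpenCV 4.12 (cv2) and the standard library are available. Lean on these libraries where they do the work, as an engineer would, in place of code of your own. Each camera call takes 0.05 s, during which the arm holds its last target. There are 200 camera calls.

### The job

Open the reagent bottle that has the squeeze-tab safety cap: pinch the cap's two side tabs in and, keeping them squeezed, turn the cap anticlockwise until it comes free, without forcing it against its lock or its stop. Lift it off, leaving the bottle seated in its well, and set it gently, right way up, in the steel tray. Leave the other things on the bench where they are.

Things in the scene. Friction and masses are not known exactly. Their poses are not given: they have to be found in the camera images.
- cap: The safety cap: white plastic, round and ribbed, 46 mm across, 32 mm high, flat top, with two flared side tabs for pinching, one on its own +y side and one on its -y side. Origin: centre of its underside; z up. Closed, its underside is 90 mm above the bottle's. 55 g. Shut, its tabs stand over the bottle's two faces without label. Opens by turning anticlockwise, seen from above, with both tabs squeezed.
- cap_grip (a point): Point on the cap's axis at the middle height of the tabs' pads, 25 mm above its underside. Pads 20 mm wide, from 18 to 32 mm above the underside; their upper edges stand 58 mm apart when free; squeezed home, 49 mm apart, faces upright and parallel. About 8 N a side squeezes them home; thin plastic, they crack over 60 N a side.
- tab_a (a joint): Squeeze of the tab on the cap's +y side: 0 free, 0.30 fully squeezed (rad). A rocker pivoted 16 mm above the cap's underside; its lower end is a pawl that locks the cap against opening until the tab is in past about 0.2. Springs back.
- tab_b (a joint): The same for the tab on the cap's -y side.
- bottle: The amber bottle under the safety cap: square body 64 x 64 mm, 74 mm high, sloping shoulders to 82 mm, then the neck. Origin: centre of its underside; z up. Weighs 0.45 to 0.75 kg; stands loose in its well, whose square pocket keeps it from turning (about 2 degrees of play). Pulling on a cap that is not yet free lifts it.
- neck_top (a point): Middle of the neck's top, 118 mm above the bottle's underside. The neck's bayonet collar (36 mm wide, hidden in the cap) sits at an unknown angle: the cap is free to lift after a turn of 25 to 68 degrees from where it starts, and meets a hard stop 10 degrees after coming free. Till then ledges hold it down (1 mm play up and down, 1 mm sideways).
- cap_top (a point): Middle of the cap's top, 32 mm above its underside. How the cap feels: turning freely takes under 0.1 N m; a twist of 0.1 to 0.2 N m against lock or stop is felt safely, 0.4 N m or more (28 N on one of its two lugs or pawls, 15 mm from the axis, or 16 N on both) is forcing it. The cap, fingers and play give about 0.03 rad per 0.1 N m.
- well: The grey block that holds the bottle: 100 x 100 x 48 mm on a 112 mm foot plate, fixed to the bench; square pocket 66 x 66 mm, its floor 6 mm above the origin (centre of the underside). Its x and y axes run along its sides.
- tray: Shallow square stainless steel tray, empty, fixed: 130 x 130 mm, rim 18 mm high, wall and floor 3 mm thick. Origin: centre of its underside. The cap's underside rests 3 mm above it.
- bottle2: Bystander: the same amber bottle in a like grey well, closed with a plain round cap without tabs (42 mm across, top 114 mm above the bottle's underside). Origin: centre of its underside.
- beaker: Bystander: glass beaker, 60 mm across, 75 mm high. Origin: centre of its underside.
- jar: Bystander: white screw jar, 52 mm across, 75 mm high. Origin: centre of its underside.
- vial: Bystander: amber vial, 28 mm across, 50 mm high. Origin: centre of its underside.
- forceps: Bystander: steel forceps, 130 mm long, lying flat. Origin: its middle, on the bench.
- tipbox: Bystander: grey pipette tip box, 120 x 85 x 55 mm. Origin: centre of its underside.
- tube_rack: Bystander: aluminium rack with small tubes, 75 x 160 mm, 56 mm high. Origin: centre of its underside.

How it is judged:
By the outcome, as a careful person would: the job done as asked, in the order asked, and still so for the second after the job is handed in, with the robot touching nothing.
It also fails if it takes over 69 s, if anything falls off the work surface, if the arm or the gripper's body presses on something with over 40 N, if the wrist force passes 120 N, or if a joint passes its speed limit or range.

## Working session

There is one attempt and no reset: what is moved stays moved. The work goes in short steps, each a Python script; the robot and the scene stay as the last script left them, time stands still between calls to the robot, and variables do not carry over. Pictures are saved under pics/ and viewed, at most 10 in all, crops included, and the job is handed in when it is done.

```bash
mkdir -p pics; ls; python3 - <<'E'
from plant import r, gripper_to, inverse_kinematics, vision, models, telemetry as T
import cv2, numpy as np
ims=[]
for c in ("top","side"):
    im=vision.snapshot(c); cv2.imwrite(f"pics/{c}0.png",im[:,:,::-1])
    k=vision.get_calibration(c); print(c,k)
    for n in ("cap","cap_top","bottle","well","tray","neck_top"):
        print(n,[(np.round(d["at"],3).tolist(),round(d["score"],2)) for d in models.mark_of(n,c)][:3])
    ims.append(im)
print(T.current_t(),T.current_tool_rot(),r.nose_length)
E
```

```text
pics
top {'fx': 456.1147938652076, 'fy': 456.1147938652076, 'cx': 278.1935424961531, 'cy': 207.298569225981, 'D': array([-0.10384659,  0.        ,  0.        ,  0.        ,  0.        ]), 'position': array([0.45488779, 0.02445013, 1.27685123]), 'orientation': array([ 0.03351466, -0.69769392,  0.71493845, -0.03103173])}
cap [([0.511, -0.226, 0.094], 0.65)]
cap_top [([0.519, -0.229, 0.127], 0.89), ([0.585, -0.022, -0.001], 0.36)]
bottle [([0.543, 0.271, 0.006], 0.89)]
well [([0.509, -0.23, -0.001], 0.94)]
tray [([0.583, -0.022, -0.003], 0.88)]
neck_top [([0.511, -0.235, 0.122], 0.82)]
side {'fx': 432.0269478612297, 'fy': 432.0269478612297, 'cx': 277.3935915044298, 'cy': 207.28350074123597, 'D': array([-0.02532194,  0.        ,  0.        ,  0.        ,  0.        ]), 'position': array([0.11924295, 0.73395591, 0.95394514]), 'orientation': array([ 0.10230174, -0.24611665,  0.88988009, -0.37023557])}
cap [([0.504, -0.229, 0.092], 0.62)]
cap_top [([0.512, -0.228, 0.129], 0.57)]
bottle [([0.544, 0.276, 0.006], 0.75), ([0.51, -0.227, 0.006], 0.7)]
well [([0.506, -0.23, 0.001], 0.56)]
tray [([0.58, -0.018, 0.0], 0.73)]
neck_top [([0.514, -0.23, 0.126], 0.86)]
0.7 [7.03399206e-05 9.91894257e-01 1.27066039e-01 1.06320496e-05] 0.025
```

View pics/top0.png

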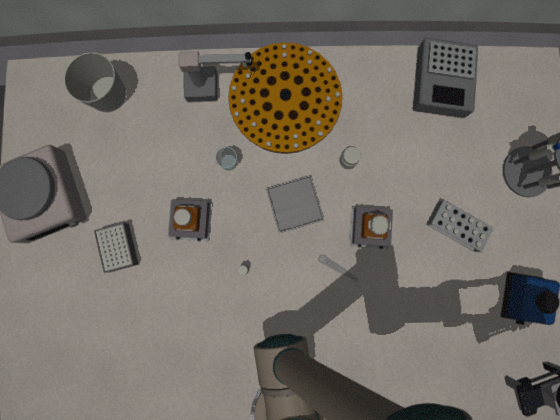

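View pics/side0.png

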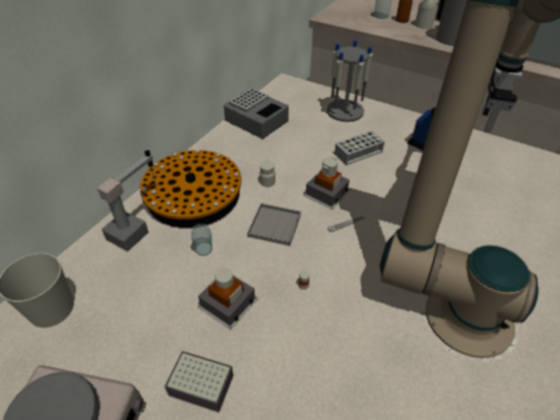

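The tabbed cap appears to be on the right-hand bottle (top view ≈(377,224)), near (0.511, -0.228). The plain-capped bottle is at (185,216) and the tray at (295,203). I'll check up close with the wrist camera.

```bash
python3 - <<'E'
from plant import r, gripper_to, inverse_kinematics, vision, models, telemetry as T
import cv2, numpy as np
from scipy.spatial.transform import Rotation as R
k=vision.get_calibration("wrist"); q=T.current_tool_rot(); Rt=R.from_quat(np.r_[q[1:],q[0]])
off=Rt.inv().apply(k["position"]-T.current_ee_pos()); print("cam in tool",off)
# camera placed above the cap, slightly offset
p=np.array([0.511,-0.228,0.36])-Rt.apply([off[0],off[1],0])*0.7
print(p); r.move_to(p.tolist(),q.tolist())
k=vision.get_calibration("wrist");im=vision.snapshot("wrist"); cv2.imwrite("pics/w0.png",im[:,:,::-1]); print(k)
for n in ("cap","cap_top","cap_grip","bottle","well","tab_a"):
    print(n,[(np.round(d["at"],4).tolist(),round(d["score"],2)) for d in models.mark_of(n,"wrist")][:3])
for n in ("tab_a","tab_b","cap"):
    print(n,[(np.round(d["at"],4).tolist(),round(d["score"],2)) for d in models.boxes_of(n,"wrist")][:3])
print(T.current_t(),T.current_joints())
E
```

```text
cam in tool [ 0.07460919  0.00038287 -0.15283207]
[ 0.46039248 -0.24090548  0.35999979]
{'fx': 366.39528424010547, 'fy': 366.39528424010547, 'cx': 281.96856143952954, 'cy': 213.03201677360053, 'D': array([-0.05877833,  0.        ,  0.        ,  0.        ,  0.        ]), 'position': array([ 0.53244347, -0.22331075,  0.51228411]), 'orientation': array([ 0.10321299,  0.78390558, -0.60707241, -0.07938645])}
cap [([0.5107, -0.2294, 0.1008], 0.67)]
cap_top [([0.5074, -0.2295, 0.1247], 0.85)]
cap_grip [([0.5101, -0.2303, 0.1167], 0.69), ([0.5028, -0.4804, -0.0049], 0.63)]
bottle [([0.5107, -0.2324, 0.0072], 0.62)]
well [([0.5061, -0.4746, -0.0018], 0.27)]Traceback (most recent call last):
  File "<stdin>", line 11, in <module>
ValueError: it knows: beaker, bottle, cap, cap_grip, cap_top, forceps, jar, neck_top, tipbox, tray, tube_rack, vial, well
```

View pics/w0.png

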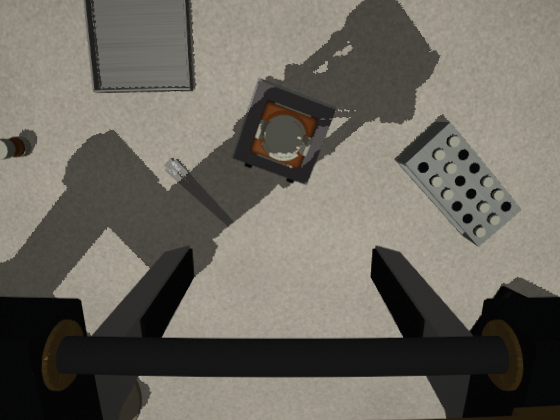

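The cap sits at (284,135) with its well turned about 20° in the image. I need a closer view to see the tab directions.

```bash
python3 - <<'E'
from plant import r, gripper_to, inverse_kinematics, vision, models, telemetry as T
import cv2, numpy as np
from scipy.spatial.transform import Rotation as R
q=T.current_tool_rot();k=vision.get_calibration("wrist");o=k["orientation"];Rc=R.from_quat(np.r_[o[1:],o[0]])
print("axis",Rc.apply([0,0,1]))
d=k["position"]-T.current_ee_pos()
c=np.array([0.510,-0.2295,0.128])
ray=Rc.apply([0,-0.12,1]); cam=c-ray*0.21
p=cam-d; print(p); r.move_to(p.tolist(),q.tolist())
k=vision.get_calibration("wrist");im=vision.snapshot("wrist"); np.save("w1.npy",im);np.save("w1k.npy",k,allow_pickle=True)
for n in ("cap","cap_top","cap_grip","bottle","well"):
    print(n,[(np.round(d["at"],4).tolist(),round(d["score"],2)) for d in models.mark_of(n,"wrist")][:3])
m=models.regions_of("cap","wrist"); print([(x["score"],x["pixels"].sum()) for x in m])
if m: np.save("w1m.npy",m[0]["pixels"])
o=k["orientation"];Rc=R.from_quat(np.r_[o[1:],o[0]])
K=np.array([[k["fx"],0,k["cx"]],[0,k["fy"],k["cy"]],[0,0,1]])
# rectify onto plane z=0.128: ortho view, x right? image: up=+x world, left=+y world, 0.2mm/px
def ortho(z,c=(0.51,-0.2295),h=0.07,n=600):
    s=2*h/n; v,u=np.mgrid[:n,:n]; X=c[0]+h-v*s; Y=c[1]+h-u*s
    P=Rc.inv().apply(np.stack([X.ravel(),Y.ravel(),np.full(X.size,z)],1)-k["position"])
    px=cv2.projectPoints(P,np.zeros(3),np.zeros(3),K,k["D"])[0].reshape(n,n,2).astype(np.float32)
    return cv2.remap(im,px[...,0],px[...,1],cv2.INTER_CUBIC)
a=ortho(0.128); a=cv2.convertScaleAbs(a,alpha=1.3,beta=10)
for i in range(0,600,100): cv2.line(a,(i,0),(i,6),(255,0,0),1); cv2.line(a,(0,i),(6,i),(255,0,0),1)
cv2.imwrite("pics/o1.png",a[:,:,::-1]); print(T.current_t())
E
```

```text
axis [-0.24924569 -0.06524148 -0.96624021]
[ 0.46639044 -0.2402412   0.18459518]
cap [([0.5129, -0.23, 0.0959], 0.69)]
cap_top []
cap_grip [([0.5088, -0.2262, 0.1196], 0.86)]
bottle [([0.3957, -0.1413, 0.0016], 0.41)]
well []
[(0.72, np.int64(5646))]
3.7833
```

View pics/o1.png

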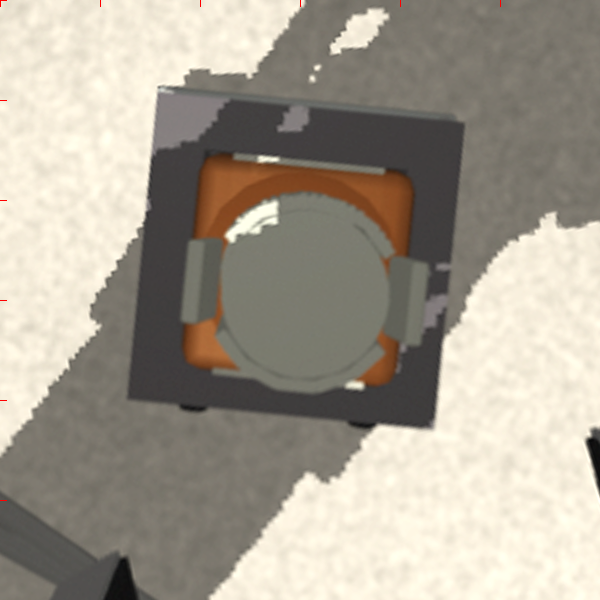

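The ortho view at z=0.128 shows the tabs at (201,281) and (407,302). The cap centre is at ≈(305,291), i.e. (0.512, -0.2305), with yaw ≈ -5.8°, which matches the well edges. The 246 px span gives 57.5 mm (58 expected). Next I'll approach and squeeze.

```bash
cat > h.py <<'E'
from plant import r, gripper_to, inverse_kinematics, vision, models, telemetry as T
import numpy as np
from scipy.spatial.transform import Rotation as R
def q_of(yaw):  # tool down, deg
    x=(R.from_euler('z',yaw,degrees=True)*R.from_euler('x',180,degrees=True)).as_quat(); return [x[3],x[0],x[1],x[2]]
def st(s=""):
    print(s,"t%.2f"%T.current_t(),"p",np.round(T.current_ee_pos(),4),"F",np.round(T.current_wrist_force(),2),"M",np.round(T.current_torque(),3),"op %.4f"%T.current_opening(),"ff",np.round(T.current_finger_force(),1),"j6 %.3f"%T.current_joints()[5])
E
python3 - <<'E'
from h import *
c=[0.512,-0.2305]
best=None
for y in (-5.8,174.2,-185.8):
    a=inverse_kinematics(c+[0.128],q_of(y)); b=inverse_kinematics(c+[0.128],q_of(y+80)); print(y,np.round(a,3) if a is not None else a,np.round(b,3) if b is not None else b)
    j=inverse_kinematics(c+[0.19],q_of(y))
    if j is not None and j[5]-1.45>-2.6 and (best is None): best=y
print("use",best)
r.move_to(c+[0.19],q_of(best)); gripper_to(0.09,10); st("above")
print(r.move_l(c+[0.1275],vel=0.08,guard=6)); st("down")
E
```

```text
-5.8 [-0.547  0.332  1.693 -0.     1.117  1.125] [-0.547  0.332  1.693  0.     1.117 -0.271]
174.2 [-0.547  0.332  1.693  0.     1.117 -2.016] None
-185.8 [-0.547  0.332  1.693  0.     1.117 -2.016] None
use -5.8
above t4.58 p [ 0.5114 -0.2306  0.19  ] F [ 0.64 -1.11 -0.14] M [-0.006  0.042  0.016] op 0.0902 ff 0.0 j6 1.125
False
down t5.51 p [ 0.5124 -0.2307  0.1279] F [-0.11 -0.06  0.43] M [0.042 0.004 0.01 ] op 0.0899 ff 0.0 j6 1.125
```

```bash
python3 - <<'E'
from h import *
gripper_to(0.059,10); r.hold(.15); st("59")
gripper_to(0.054,10); r.hold(.2); st("54")
gripper_to(0.040,12); r.hold(.3); st("12N")
gripper_to(0.040,20); r.hold(.3); st("20N")
E
```

```text
59 t6.33 p [ 0.512  -0.2305  0.1275] F [ 0.65  0.76 -0.13] M [ 0.032 -0.02   0.003] op 0.0594 ff 0.0 j6 1.125
54 t6.85 p [ 0.5122 -0.2303  0.1284] F [-0.11  1.56  4.69] M [0.352 0.173 0.006] op 0.0541 ff 4.9 j6 1.125
12N t7.42 p [ 0.5123 -0.2303  0.1293] F [-2.42  1.01  9.53] M [0.309 0.36  0.028] op 0.0486 ff 12.0 j6 1.125
20N t7.93 p [ 0.5123 -0.2303  0.1293] F [-1.41  1.65  9.61] M [0.443 0.348 0.011] op 0.0488 ff 20.0 j6 1.125
```

Opening 48.8 mm means both tabs are home. I'll relieve the vertical and lateral preload, then turn step by step with torque monitoring.

```bash
cat > turn.py <<'E'
from h import *
def meas(n=4):
    f=[];m=[]
    for _ in range(n):
        r.hold(.03); f.append(T.current_wrist_force()); m.append(T.current_torque())
    return np.mean(f,0),np.mean(m,0)
E
python3 - <<'E'
from turn import *
c=[0.512,-0.2305]; z=0.1275
f,m=meas()
while f[2]>3 and z<0.1305:
    z+=0.0005; r.move_l(c+[z],vel=0.02); f,m=meas(); print("z %.4f"%z,np.round(f,1),np.round(m,3))
st("relaxed")
m0=m[2]; yaw=-5.8
for i in range(6):
    yaw+=1.5; r.move_l(c+[z],q_of(yaw),vel=0.05); f,m=meas(); print("%.1f"%(yaw+5.8),"Mz %.3f"%(m[2]-m0),np.round(f,1),"j6 %.3f"%T.current_joints()[5])
    if abs(m[2]-m0)>0.13: break
st()
E
```

```text
z 0.1280 [-1.6  1.7  7.6] [0.294 0.3   0.009]
z 0.1285 [-1.5  1.9  6.7] [ 0.313  0.238 -0.037]
z 0.1290 [-0.2  1.7  5.3] [ 0.316  0.108 -0.066]
z 0.1295 [0.3 1.5 3. ] [ 0.279 -0.054 -0.031]
z 0.1300 [ 0.8  0.9 -1.7] [ 0.076 -0.235 -0.014]
relaxed t9.98 p [ 0.5119 -0.2305  0.1296] F [ 0.76  0.83 -1.91] M [ 0.032 -0.179 -0.034] op 0.0485 ff 20.0 j6 1.125
1.5 Mz 0.050 [ 0.4  0.4 -2.6] j6 1.099
3.0 Mz 0.008 [-0.4  0.5 -2.8] j6 1.073
4.5 Mz -0.001 [-0.   1.1 -3.7] j6 1.047
6.0 Mz 0.059 [-0.2  1.  -3.4] j6 1.021
7.5 Mz -0.008 [-0.1  1.2 -3.2] j6 0.995
9.0 Mz -0.038 [ 1.2  1.4 -3.1] j6 0.968
 t12.28 p [ 0.5124 -0.2305  0.1302] F [ 0.71  1.14 -3.17] M [ 0.293 -0.229 -0.083] op 0.0483 ff 20.0 j6 0.968
```

```bash
python3 - <<'E'
from turn import *
c=[0.512,-0.2305]; z=0.1297; m0=-0.02; yaw0=-5.8; a=9.0; lo=0
r.move_l(c+[z],vel=0.02)
while a<80:
    a+=2 if a<30 else 1
    r.move_l(c+[z],q_of(yaw0+a),vel=0.05); f,m=meas(3 if a<30 else 4)
    print("%.1f"%a,"Mz %.3f"%(m[2]-m0),np.round(f,1))
    if abs(m[2]-m0)>0.12:
        f,m=meas(5); print(" again %.3f"%(m[2]-m0))
        if abs(m[2]-m0)>0.11: break
st()
E
```

```text
11.0 Mz 0.031 [ 1.4  2.1 -0.2]
13.0 Mz 0.056 [1.6 2.1 1.1]
15.0 Mz 0.037 [1.6 2.2 0.9]
17.0 Mz 0.070 [1.  2.5 1. ]
19.0 Mz 0.009 [0.3 2.1 0.7]
21.0 Mz 0.035 [ 0.4  2.1 -0.2]
23.0 Mz 0.026 [-0.3  1.5 -1.3]
25.0 Mz 0.007 [-0.5  0.5 -0.3]
27.0 Mz 0.009 [ 0.   0.9 -1.2]
29.0 Mz 0.059 [ 0.7  1.  -0.6]
31.0 Mz -0.003 [-0.   1.3 -0.3]
32.0 Mz 0.002 [0.5 1.6 0. ]
33.0 Mz -0.009 [ 0.7  1.6 -0.2]
34.0 Mz -0.001 [ 0.5  1.2 -0.3]
35.0 Mz 0.021 [ 0.5  1.  -1.1]
36.0 Mz -0.000 [ 0.6  1.7 -0.6]
37.0 Mz -0.004 [ 0.4  1.3 -0.3]
38.0 Mz -0.005 [ 0.4  2.2 -0.5]
39.0 Mz 0.003 [ 0.4  1.4 -0.4]
40.0 Mz 0.006 [ 0.4  1.3 -0.7]
41.0 Mz 0.026 [ 0.5  1.2 -0.7]
42.0 Mz 0.002 [ 0.6  1.  -0.6]
43.0 Mz 0.035 [ 0.2  1.4 -0.4]
44.0 Mz 0.037 [ 0.5  1.4 -0.1]
45.0 Mz 0.031 [0.4 1.5 0.3]
46.0 Mz 0.002 [ 0.2  1.6 -0.5]
47.0 Mz -0.016 [ 0.2  1.7 -0.6]
48.0 Mz -0.004 [ 0.4  0.7 -0.9]
49.0 Mz 0.001 [ 0.8  1.5 -0.4]
50.0 Mz -0.003 [ 0.2  1.1 -0.4]
51.0 Mz 0.011 [ 0.1  1.6 -0.5]
52.0 Mz 0.010 [ 0.3  1.3 -0.5]
53.0 Mz 0.018 [ 0.3  1.7 -0.2]
54.0 Mz -0.025 [ 0.2  1.5 -0.7]
55.0 Mz -0.029 [-0.1  2.  -0.5]
56.0 Mz -0.036 [0.4 2.2 0.1]
57.0 Mz -0.038 [0.8 3.  0. ]
58.0 Mz -0.067 [1. 4. 1.]
59.0 Mz -0.146 [1.5 4.4 1.5]
 again -0.178
 t27.32 p [ 0.512  -0.2303  0.1298] F [0.17 4.58 1.89] M [ 0.894 -0.226 -0.167] op 0.0487 ff 20.0 j6 0.095
```

The stop is felt at about 57° (−0.15 N m, safe). I'll back off 5° and lift gently under a guard.

```bash
python3 - <<'E'
from turn import *
c=[0.512,-0.2305]; yaw=-5.8
r.move_l(c+[0.1297],q_of(yaw+52),vel=0.05); f,m=meas(); print(np.round(f,1),np.round(m,3))
for z in (0.1307,0.1317,0.1327,0.134,0.136):
    g=r.move_l(c+[z],vel=0.02,guard=4); f,m=meas(3); print(z,g,np.round(f,1),np.round(m,3),np.round(T.current_ee_pos(),4))
    if g or f[2]<-4: break
im=vision.snapshot("side"); np.save("s1.npy",im)
st()
E
```

```text
[-1.   2.   0.7] [ 0.361  0.119 -0.024]
0.1307 False [-0.7  1.  -1.3] [0.186 0.145 0.015] [ 0.5117 -0.2306  0.1305]
0.1317 False [-1.   0.6 -1.7] [ 0.17   0.154 -0.007] [ 0.5119 -0.2305  0.1317]
0.1327 False [-0.8  0.8 -1. ] [ 0.23   0.138 -0.01 ] [ 0.512  -0.2304  0.1328]
0.134 False [-0.8  1.4 -1. ] [ 0.225  0.173 -0.005] [ 0.512  -0.2304  0.1341]
0.136 False [-0.9  1.7 -0.2] [ 0.281  0.166 -0.013] [ 0.512  -0.2304  0.1361]
 t29.52 p [ 0.512  -0.2304  0.1361] F [-1.11  2.19 -0.58] M [ 0.259  0.178 -0.019] op 0.0488 ff 20.0 j6 0.218
```

```bash
python3 - <<'E'
from turn import *
c=[0.512,-0.2305]
print(r.move_l(c+[0.185],vel=0.06,guard=4)); st("up")
if T.current_ee_pos()[2]>0.18:
    r.move_l(c+[0.22],vel=0.1)
    for cam in("top","side"):
        vision.snapshot(cam)
        for n in ("tray","neck_top","cap","bottle"): print(cam,n,[(np.round(d["at"],3).tolist(),round(d["score"],2)) for d in models.mark_of(n,cam)][:3])
    q=T.current_tool_rot(); t=[0.5815,-0.020]
    r.move_l(t+[0.20],vel=0.15); st("over tray")
    r.move_l(t+[0.06],vel=0.10); r.hold(.2); st("low")
    import cv2
    for cam in("side",):
        im=vision.snapshot(cam); cv2.imwrite("pics/s2.png",cv2.resize(im[60:340,120:440],None,fx=2.4,fy=2.1,interpolation=cv2.INTER_CUBIC)[:,:,::-1])
E
```

```text
False
up t30.49 p [ 0.5117 -0.2304  0.1846] F [-0.11  0.06 -0.27] M [-0.018 -0.069  0.004] op 0.0485 ff 20.0 j6 0.218
top tray [([0.581, -0.021, -0.003], 0.72), ([0.509, -0.23, 0.186], 0.32)]
top neck_top [([0.51, -0.232, 0.123], 0.79), ([0.514, -0.228, 0.187], 0.32)]
top cap [([0.513, -0.228, 0.185], 0.47), ([0.543, 0.272, 0.008], 0.21)]
top bottle [([0.543, 0.276, 0.009], 0.93), ([0.506, -0.23, 0.007], 0.62), ([0.511, -0.23, 0.185], 0.57)]
side tray [([0.579, -0.019, -0.0], 0.6), ([0.511, -0.229, 0.006], 0.32)]
side neck_top [([0.512, -0.231, 0.126], 0.82), ([0.469, 0.474, -0.002], 0.68), ([0.402, -0.138, 0.004], 0.54)]
side cap [([0.505, -0.232, 0.182], 0.58)]
side bottle [([0.543, 0.277, 0.006], 0.98), ([0.51, -0.227, 0.003], 0.59), ([0.706, 0.163, -0.002], 0.31)]
over tray t33.12 p [ 0.5814 -0.0207  0.2001] F [-0.83 -0.7   0.13] M [-0.038  0.002  0.026] op 0.0480 ff 20.0 j6 0.610
low t34.88 p [ 0.5818 -0.02    0.0605] F [ 0.57 -0.11 -0.51] M [-0.012 -0.035 -0.015] op 0.0488 ff 20.0 j6 0.611
```

View pics/s2.png

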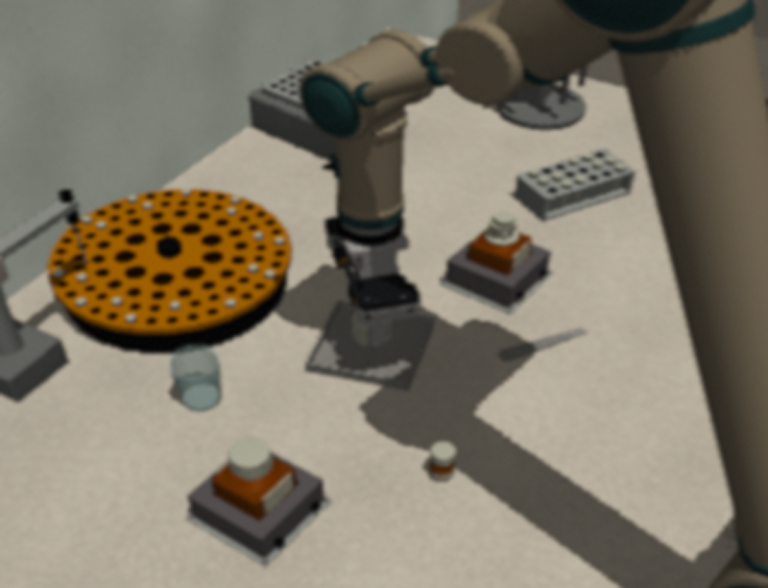

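The bottle is still seated with its neck bare at (503,228), and the cap is upright between the fingers over the tray at (372,325). I'll lower it now.

```bash
python3 - <<'E'
from turn import *
import cv2
t=[0.5815,-0.020]
r.move_l(t+[0.041],vel=0.05); r.hold(.1); st("41")
g=r.move_l(t+[0.0345],vel=0.012,guard=2.5); r.hold(.1); st("contact %s"%g)
z=float(T.current_ee_pos()[2])
if g or z<0.037:
    gripper_to(0.052,10); st("52"); gripper_to(0.070,10); st("open")
    r.move_l(t+[0.10],vel=0.06); r.move_l(t+[0.22],vel=0.15)
    r.move_l([0.42,-0.02,0.25],vel=0.2); st()
    for cam in("top","side"):
        im=vision.snapshot(cam)
        cv2.imwrite(f"pics/f{cam}.png",cv2.resize(im[60:340,120:480],None,fx=2.2,fy=2.1,interpolation=cv2.INTER_CUBIC)[:,:,::-1])
        for n in ("cap","cap_top","bottle","neck_top"): print(cam,n,[(np.round(d["at"],3).tolist(),round(d["score"],2)) for d in models.mark_of(n,cam)][:3])
E
```

```text
41 t35.56 p [ 0.5817 -0.02    0.0411] F [-0.02  0.5  -0.41] M [-0.032 -0.013 -0.014] op 0.0487 ff 20.0 j6 0.611
contact True t36.10 p [ 0.5816 -0.02    0.0364] F [-0.38  0.58  5.38] M [-0.051 -0.029 -0.022] op 0.0484 ff 20.0 j6 0.610
52 t36.39 p [ 0.5816 -0.02    0.0358] F [1.09 0.95 2.77] M [-0.087 -0.256  0.01 ] op 0.0521 ff 4.8 j6 0.610
open t36.89 p [ 0.5807 -0.0198  0.0355] F [ 0.69  0.17 -0.55] M [-0.012 -0.034  0.001] op 0.0695 ff 0.0 j6 0.610
 t40.04 p [ 0.4209 -0.0201  0.2499] F [-0.28  0.66  0.08] M [-0.038 -0.057 -0.038] op 0.0697 ff 0.0 j6 0.551
top cap [([0.58, -0.019, 0.001], 0.61)]
top cap_top [([0.581, -0.017, 0.037], 0.59)]
top bottle [([0.508, -0.228, 0.008], 0.71), ([0.543, 0.269, 0.007], 0.57)]
top neck_top [([0.51, -0.23, 0.123], 0.96), ([0.581, -0.018, -0.002], 0.74)]
side cap [([0.574, -0.021, -0.002], 0.79)]
side cap_top [([0.582, -0.021, 0.037], 0.5)]
side bottle [([0.542, 0.278, 0.008], 0.81), ([0.51, -0.227, 0.005], 0.7)]
side neck_top [([0.512, -0.232, 0.124], 0.49)]
```

View pics/fside.png

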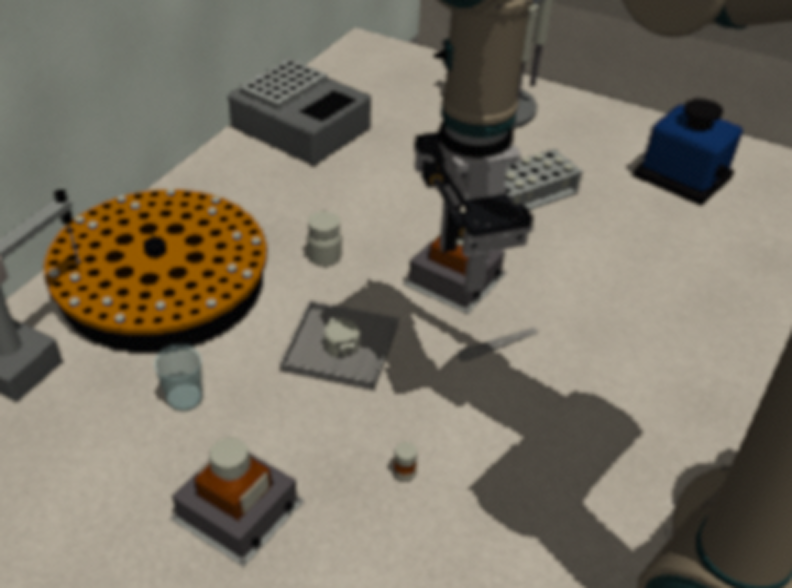

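The cap stands upright in the middle of the tray at (341,336), top at about 36 mm. The bottle is in its well, the other objects look undisturbed, and the arm is clear. Handing in.

```bash
python3 -c "
from h import *
print(r.sign_off())"
```

```text
the job is handed in; nothing more can be done
None
```

I opened the safety-capped bottle and set the cap upright in the steel tray, with the bottle still seated in its well. The cap met its stop at about 57° with a felt twist of under 0.2 N m, I handed in at about 40 s, and no verdict was shown.

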